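Index the filling arm to the steel cup

TASK

The funnel on the swing arm has to move on from the beaker below it to the steel cup, which stands one index hole to the left or right of where the arm is locked now. Hook a fingertip into the red pull ring from the robot's side, lift the spring pin clear of its hole, swing the arm that one hole without running past it, then let the pin drop fully home so that the funnel stands locked over the steel cup, and withdraw. Use the fingers only as a hook: do not pinch the ring or force it hard, and leave the cup, the beakers, the vial and the weight standing where they are.

Things in the scene. Friction and masses are not known exactly. Their poses are not given: they have to be found in the camera images.
- indexer: Fixed blue stand with an index plate; origin on the worktop under the arm's pivot, z up. Its -x axis points roughly to the robot; five bushed 12 mm holes lie in the plate (top 85 mm above the worktop) on an arc of radius 90 mm about the pivot, at 0, +-0.4 and +-0.8 rad from the -x axis. Its place and yaw vary.
- pivot (a point): Point on the vertical pivot axis of the arm, 85 mm above the worktop, level with the index plate. Holes are at arm angles -0.8, -0.4, 0, 0.4 and 0.8 rad.
- swing_arm (a joint): Angle of the steel swing arm about the vertical pivot, rad, positive anticlockwise from above; it starts locked at 0, the middle hole. The pin and ring are on its robot side, the funnel on the opposite side of the pivot, so they move in opposite directions. The arm (28 mm wide, top 103 mm above the worktop) turns with about 1 N at the ring and stays where left; locked, it has 0.02 rad of play.
- index_pin (a joint): Lift of the spring index pin, m: 0 seated, stop at 0.024. Pin of 10 mm diameter with a rounded end, 90 mm from the pivot; seated it reaches 10 mm into the hole: lift about 15 mm to swing freely. The spring presses down with 5 N seated, 7.5 N at 15 mm. Let down between holes it rides on the plate; within about 3 mm of a hole it drops in and centres the arm.
- pull_ring (a point): Centre of the opening of the upright red pull ring fixed on the pin; moves with pin and arm; 164 mm above the worktop when seated. The opening (60 mm clear diameter, bar 7 mm thick) faces along the arm: a finger enters from the robot's side towards the pivot, pointing down at 35 to 50 degrees from vertical. The black pin housing below is 24 mm across, its top 124 mm above the worktop.
- funnel_outlet (a point): Lower mouth of the white funnel on the far end of the arm, 150 mm from the pivot axis and 71 mm above the worktop. The funnel is 70 mm across at its rim, which is 131 mm above the worktop.
- steel_cup: Open steel cup, opaque, loose, 52 mm across and 37 mm high, origin at the centre of its underside. It stands under the funnel's place for the hole at +0.4 or -0.4: the one the funnel must go to.
- beaker: Clear 50 ml beaker, loose, 50 mm across and 59 mm high, origin at the centre of its underside; stands under the funnel's place one hole on the other side. Not to be disturbed.
- centre_beaker: Second clear beaker, loose, same size and origin; stands under the funnel at the start. Not to be disturbed.
- vial: Capped vial with a black cap, loose, 28 mm across and 60 mm high, origin at the centre of its underside; stands beside the stand, left or right. Not to be disturbed.
- weight: Brass 200 g weight, loose, 30 mm across and 51 mm high, origin at the centre of its underside; stands beside the stand on the other side than the vial. Not to be disturbed.
Mind the look-alikes: they are no part of the job. What is shaped like the steel_cup but blue or orange is not meant.

How it is judged:
By the outcome, as a careful person would: the job done as asked, in the order asked, and still so for the second after the job is handed in, with the robot touching nothing.
It also fails if it takes over 35 s, if anything falls off the work surface, if the arm or the gripper's body presses on something with over 40 N, if the wrist force passes 120 N, or if a joint passes its speed limit or range.

ROBOT

A 6-joint arm with a two-finger parallel gripper is mounted at the origin on a cart in front of the work surface, level with it; the furniture and walls round the work are solid. World frame = base frame: x ahead of the robot, y to its left, z up, the work surface at z = 0. Lengths are in m, angles in rad, forces in N, time in s.
With the tool pointing down it reaches from about 0.35 to 0.775 m from the base axis. Payload 7.3 kg.
Tool frame: the origin (TCP) lies between the finger pads; the fingertips stand 17 mm ahead of it and the grasp point (between the pads) lies 2 mm behind it; z points along the fingers, y is the line along which they close (so a half turn about z gives the same grasp; the last joint's range is limited). The gripper opens to 92 mm and grips with 3 to 60 N. Pads are 19 mm wide; open, the fingers measure 130 mm over their backs; the gripper's body (75 mm by 190 mm) begins 47 mm behind the grasp point.
Start: joints at [1.052, 0.342, 1.524, -0, 1.275, -0.146], TCP at [0.191, 0.489, 0.209] pointing down, gripper open.
Joint ranges: [-2.53, 2.53], [-0.77, 2.02], [0.04, 2.7], [-1, 4.14], [0.28, 2.66], [-3.11, 3.11]. Speed limits (rad/s): [2.57, 2.57, 3.14, 3.14, 3.14, 3.14].

INTERFACE

Orientations are given as [roll, pitch, yaw] about the fixed x, y, z axes, in that order (R = Rz(yaw) Ry(pitch) Rx(roll)).
In Python, from cell import robot, optics gives the robot as it stands.
- The arm moves only by the tool play_rows, never from a script. Its argument "rows" is a list of rows, each a list of 7 numbers: the shift along the tool's x, y, z in cm, then the turn, a rotation vector about the tool's x, y, z in rad, then the opening, from 0 (shut) to 1 (fully open). In form: [[tx, ty, tz, wx, wy, wz, grip], ...]. A call has 1 to 20 rows; each row is the pose to reach, as a shift and turn from the pose commanded when the call began, along the tool's axes at that moment; what a row does not reach only later rows make up. A row lasts 1/10 s, in which the tool goes at most 50 mm and 8.59 degrees, less where a joint would pass 70% of its speed; a pose out of reach is approached as far as the arm can. A call with a gripper value outside its range is refused whole. The fingers move at their own pace and stop on an object; "squeeze" is the grip in N (left out, the last holds). Time passes only in rows, so rows that repeat a pose let the fingers close. It gives the time, the measured TCP pose, the force, the opening and the grip force at its end, in the units of the state.
- robot.observe(): the state, without advancing time (a new reading comes with each control period).
- optics.read_camera(name): name is "side" or "top"; returns (picture, depth): 420x560x3 uint8, red, green, blue; 420x560 float32, m along the optical axis (not along the pixel's ray), 0 where there is no reading.
- optics.camera_model(name): a dict with "fx", "fy", "cx", "cy" (pixels), "dist" ([k1, k2, p1, p2, k3] as OpenCV has them; the pictures are not rectified), "origin" and "rotation" of the camera in the world. Camera axes: x right, y up, looking along -z (the intrinsics and any distortion apply to the point x, -y, -z); pixel columns grow to the right and rows downward; lengths in m; the calibration is good to about 2 mm. A picture is of the moment at which its call begins. camera_model takes no time and is no camera call.
- robot.hand_in(): hands the job in; it is judged then, once.
The state is a dict: "time": time; "qpos": joint angles; "qvel": joint speeds; "joint_efforts": joint torques, N m; "tool_pos": TCP position; "tool_rot": TCP orientation; "contact_force": force on the tool from outside, world axes, zero at the start; "torque": the same for the moment, N m; "opening": finger opening in m; "grip_force": force on a finger pad.
Only numpy, scipy, OpenCV 4.12 (cv2) and the standard library are available. Lean on these libraries where they do the work, as an engineer would, in place of code of your own. Each camera call takes 0.05 s, during which the arm holds its last target. There are 200 camera calls.

## Working session

There is one attempt and no reset: what is moved stays moved. The work goes in short steps, Python scripts to look and compute and a tool call to move; the robot and the scene stay as the last step left them, time stands still between calls to the robot, and variables do not carry over. Pictures are saved under pics/ and viewed, at most 10 in all, crops included, and the job is handed in when it is done.

Besides the shell and the picture viewer there is one more tool, called after "Request:" as name(argument=value, ...) on one line, values as JSON. play_rows: Moves the arm, as the interface text tells. Its arguments: {"type":"object","properties":{"rows":{"type":"array"},"squeeze":{"type":"number"}},"required":["rows"]}

```bash
mkdir -p pics
cat > h.py <<'E'
import numpy as np, cv2
from cell import robot, optics
def shot(n,f):
    p,d=optics.read_camera(n); cv2.imwrite(f'pics/{f}.png',p[:,:,::-1]); np.save(f'pics/{f}.npy',d); return p,d
def world(n,uv,z):
    "pixels+depth -> world"
    m=optics.camera_model(n); K=np.array([[m['fx'],0,m['cx']],[0,m['fy'],m['cy']],[0,0,1]])
    q=cv2.undistortPoints(np.array(uv,float).reshape(-1,1,2),K,np.array(m['dist'],float))[:,0]
    z=np.array(z,float).reshape(-1)
    c=np.c_[q[:,0]*z,-q[:,1]*z,-z]
    return c@np.array(m['rotation']).T+np.array(m['origin'])
def ray_z(n,uv,zw):
    a=world(n,uv,np.ones(len(uv))); o=np.array(optics.camera_model(n)['origin']); d=a-o
    return o+d*((np.array(zw)-o[2])/d[:,2])[:,None]
E
python3 - <<'E'
from h import *
for n in('top','side'):
    shot(n,n+'0'); m=optics.camera_model(n); print(n,m['origin'],np.round(m['rotation'],3).tolist())
s=robot.observe(); print(s)
E
```

```text
top [ 0.41366993 -0.00916077  1.03232296] [0.262, -0.001, -1.922]
side [ 0.56606758 -1.04276617  0.45765351] [1.24, 0.014, -0.082]
{'time': 0.1, 'qpos': array([ 1.05201848e+00,  3.42668694e-01,  1.52484593e+00, -8.56217483e-06,
        1.27541571e+00, -1.45999921e-01]), 'qvel': array([ 0.00088741, -0.00182464, -0.00093577, -0.00024502,  0.00036254,
       -0.0004643 ]), 'joint_efforts': array([ 2.70729142e-03, -4.32005453e+01, -2.44695604e+01,  7.18654110e-02,
        5.25799161e-02, -4.54831240e-05]), 'tool_pos': array([0.19101037, 0.488637  , 0.20883273]), 'tool_rot': array([-3.14026801e+00, -1.86507886e-04,  2.76881711e+00]), 'contact_force': array([ 0.41994496, -0.2986073 ,  0.17339379]), 'torque': array([-0.03733261, -0.05593955, -0.02922518]), 'grip_force': 0.0, 'opening': 0.09151539985693263}
```

```bash
sed -i "s/np.array(m\['rotation'\]).T/rot(m['rotation']).T/; 2a from scipy.spatial.transform import Rotation as Ro\nrot=lambda r: Ro.from_euler('xyz',r).as_matrix()" h.py; cat h.py | head -12
```

```text
import numpy as np, cv2
from cell import robot, optics
from scipy.spatial.transform import Rotation as Ro
rot=lambda r: Ro.from_euler('xyz',r).as_matrix()
def shot(n,f):
    p,d=optics.read_camera(n); cv2.imwrite(f'pics/{f}.png',p[:,:,::-1]); np.save(f'pics/{f}.npy',d); return p,d
def world(n,uv,z):
    "pixels+depth -> world"
    m=optics.camera_model(n); K=np.array([[m['fx'],0,m['cx']],[0,m['fy'],m['cy']],[0,0,1]])
    q=cv2.undistortPoints(np.array(uv,float).reshape(-1,1,2),K,np.array(m['dist'],float))[:,0]
    z=np.array(z,float).reshape(-1)
    c=np.c_[q[:,0]*z,-q[:,1]*z,-z]
```

View pics/top0.png

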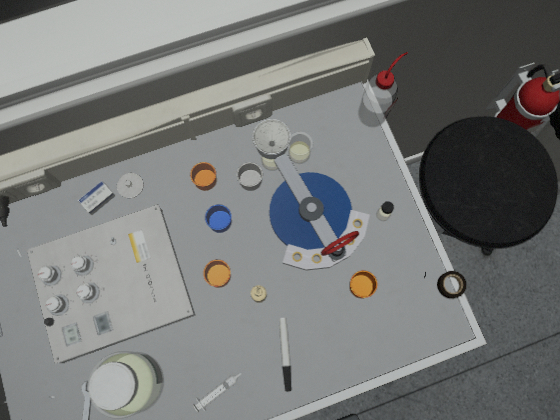

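View pics/side0.png

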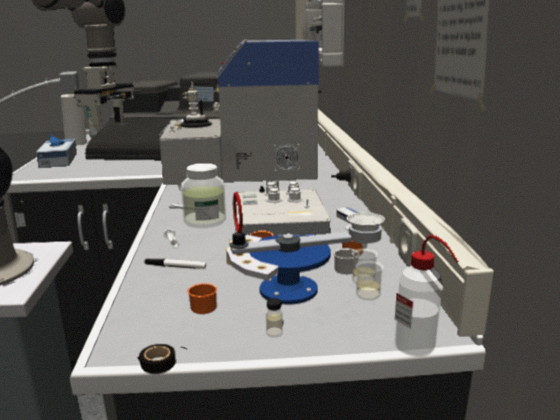

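Top view: the steel cup is the grey one at (250,177). Its look-alikes are orange at (204,176), (217,273) and (363,285), and blue at (219,218). The clear beakers are at (300,148) and under the funnel (271,150). The pivot is at (312,208), the ring at (341,243), the funnel at (271,136), the vial at (386,210) and the weight at (258,294).

Run:
```python
from h import *
p=cv2.imread('pics/top0.png'); d=np.load('pics/top0.npy')
cv2.imwrite('pics/c1.png',cv2.resize(p[110:310,210:410],(800,600)[:1]*2 if 0 else (600,600),interpolation=cv2.INTER_CUBIC))
for nm,uv,z in [('pivot',(312,208),.115),('funnel',(271,136),.131),('cup',(250,177),.037),('vial',(386,208),.06),('weight',(258,294),.051),('beaker',(300,143),.059)]:
    u,v=uv; print(nm,ray_z('top',[uv],[z]).round(4)[0],world('top',[uv],[d[v,u]]).round(4)[0])
# red ring pixels
for n in('top','side'):
    im=cv2.imread(f'pics/{n}0.png').astype(int); D=np.load(f'pics/{n}0.npy')
    m=(im[:,:,2]>90)&(im[:,:,1]<60)&(im[:,:,0]<70)&(D>0)
    v,u=np.nonzero(m); w=world(n,np.c_[u,v],D[v,u])
    k=(abs(w[:,0]-.45)<.25)&(abs(w[:,1])<.25)&(w[:,2]>.1)&(w[:,2]<.22); w=w[k]
    print(n,len(w),w.mean(0).round(4),w.min(0).round(4),w.max(0).round(4))
    # principal dir in xy
    c=w[:,:2]-w[:,:2].mean(0); print(np.linalg.svd(c,full_matrices=False)[2][0])
    t=w[:,2]; print('u range',u[k].min(),u[k].max(),v[k].min(),v[k].max())
```

```text
pivot [ 0.6425 -0.1514  0.115 ] [ 0.6434 -0.152   0.1116]
funnel [ 0.7941 -0.1273  0.131 ] [ 0.8051 -0.1307  0.105 ]
cup [ 0.7648 -0.0702  0.037 ] [ 0.7775 -0.0724  0.0011]
vial [ 0.6073 -0.2938  0.06  ] [ 0.6072 -0.2936  0.0606]
weight [ 0.5377 -0.0077  0.051 ] [ 0.5377 -0.0077  0.0508]
beaker [ 0.7904 -0.1859  0.059 ] [ 0.805  -0.1927  0.0214]
top 238 [ 0.5562 -0.1642  0.1708] [ 0.5495 -0.1986  0.1309] [ 0.5636 -0.1301  0.2033]
[ 0.15622766 -0.98772107]
u range 321 358 231 253
side 89 [ 0.5585 -0.1731  0.1688] [ 0.5522 -0.2023  0.1324] [ 0.5651 -0.1364  0.2005]
[-0.14810112  0.98897222]
u range 234 241 193 231
```

View pics/c1.png

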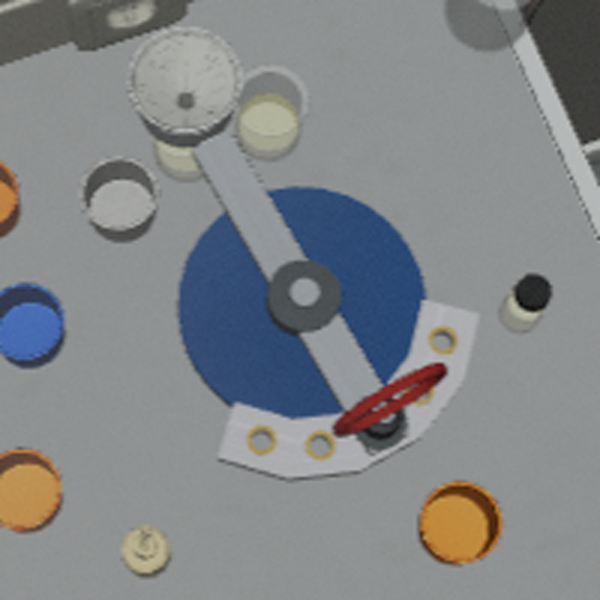

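The close crop confirms the grey cup at crop (120,198). It lies at about +0.43 rad from the arm, so the arm must swing +0.4 rad and the ring moves to -y. The indexer yaw is about 0.157 and the ring centre is near (0.555, -0.166, 0.164).

```bash
cat >> h.py <<'E'
def target(psi,t):
    z=np.array([np.sin(t)*np.cos(psi),np.sin(t)*np.sin(psi),-np.cos(t)]); y=np.array([-np.sin(psi),np.cos(psi),0])
    return np.c_[np.cross(y,z),y,z]
def row(p,psi,tdeg,s=None):
    s=s or robot.observe(); R=rot(s['tool_rot']); T=target(psi,np.radians(tdeg))
    d=R.T@(np.array(p)-s['tool_pos'])*100; w=Ro.from_matrix(R.T@T).as_rotvec()
    return np.r_[d,w].round(3).tolist()
def st():
    s=robot.observe(); R=rot(s['tool_rot']); z=R[:,2]
    print('t',s['time'],'pos',s['tool_pos'].round(4),'psi',np.arctan2(z[1],z[0]).round(3),'tilt',np.degrees(np.arccos(-z[2])).round(1),'yz',R[2,1].round(3),'F',s['contact_force'].round(1),'q',s['qpos'].round(2),'open',round(s['opening'],4)); return s
E
python3 - <<'E'
from h import *
st(); print(row((.42,.2,.30),.1,25)); print(row((.485,-.176,.242),.1,42))
E
```

```text
t 0.1 pos [0.191  0.4886 0.2088] psi -2.083 tilt 0.1 yz -0.001 F [ 0.4 -0.3  0.2] q [ 1.05  0.34  1.52 -0.    1.28 -0.15] open 0.0915
[-31.837, -18.554, -9.098, -0.104, -0.429, -0.465]
[-51.585, -51.196, -3.259, -0.174, -0.72, -0.451]
```

Request:
play_rows(rows=[[-32,-18.5,-9,-0.1,-0.43,-0.46,0],[-32,-18.5,-9,-0.1,-0.43,-0.46,0],[-32,-18.5,-9,-0.1,-0.43,-0.46,0],[-32,-18.5,-9,-0.1,-0.43,-0.46,0],[-32,-18.5,-9,-0.1,-0.43,-0.46,0],[-32,-18.5,-9,-0.1,-0.43,-0.46,0],[-32,-18.5,-9,-0.1,-0.43,-0.46,0],[-32,-18.5,-9,-0.1,-0.43,-0.46,0],[-51.6,-51.2,-3.3,-0.174,-0.72,-0.45,0],[-51.6,-51.2,-3.3,-0.174,-0.72,-0.45,0],[-51.6,-51.2,-3.3,-0.174,-0.72,-0.45,0],[-51.6,-51.2,-3.3,-0.174,-0.72,-0.45,0],[-51.6,-51.2,-3.3,-0.174,-0.72,-0.45,0],[-51.6,-51.2,-3.3,-0.174,-0.72,-0.45,0],[-51.6,-51.2,-3.3,-0.174,-0.72,-0.45,0],[-51.6,-51.2,-3.3,-0.174,-0.72,-0.45,0],[-51.6,-51.2,-3.3,-0.174,-0.72,-0.45,0],[-51.6,-51.2,-3.3,-0.174,-0.72,-0.45,0],[-51.6,-51.2,-3.3,-0.174,-0.72,-0.45,0],[-51.6,-51.2,-3.3,-0.174,-0.72,-0.45,0]], squeeze=5)

```text
time: 2.1
tool_pos: [0.4867, -0.1755, 0.2448]
tool_rot: [3.137, 0.727, -3.049]
contact_force: [0.8, -0.1, 0.2]
opening: 0.0005
grip_force: 0.0
```

Run:
```python
from h import *
st()
p,d=shot('side','s1'); q,e=shot('top','t1')
a=cv2.resize(p[130:280,160:310],(450,450),interpolation=cv2.INTER_CUBIC); 
b=cv2.resize(q[190:340,270:420],(340,340),interpolation=cv2.INTER_CUBIC); c=np.zeros((450,790,3),np.uint8); c[:,:450]=a; c[:340,450:]=b
cv2.imwrite('pics/c2.png',c[:,:,::-1])
print(row((.555,-.166,.164),.12,42))
```

```text
t 2.1 pos [ 0.4867 -0.1755  0.2448] psi 0.098 tilt 41.7 yz 0.003 F [ 0.8 -0.1  0.2] q [-0.87  0.04  2.07  0.88  0.79 -3.1 ] open 0.0005
[0.258, 0.011, 10.636, -0.013, -0.005, -0.018]
```

View pics/c2.png

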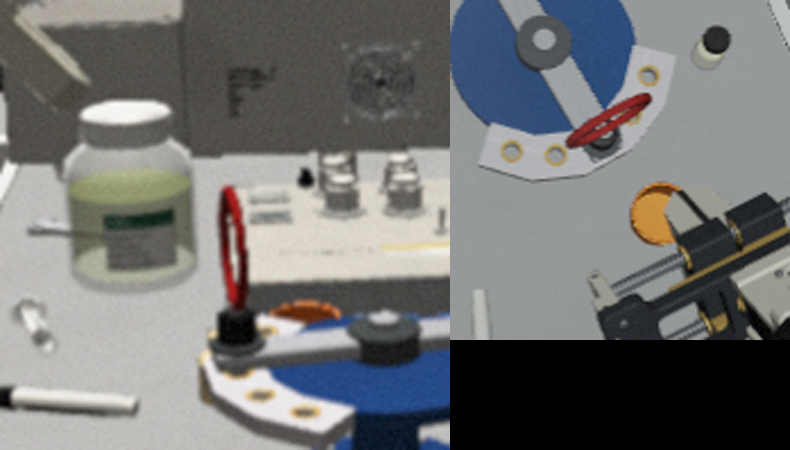

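Side crop: the ring is upright at crop (232,245) and unobstructed. Top crop: the closed fingers are aimed at the ring from behind. Joint 6 sits at its limit (-3.10), so I'll use the half-turn grasp instead.

Request:
play_rows(rows=[[0,0,0,0,0,0.4,0],[0,0,0,0,0,0.8,0],[0,0,0,0,0,1.2,0],[0,0,0,0,0,1.6,0],[0,0,0,0,0,2,0],[0,0,0,0,0,2,0],[0,0,0,0,0,2,0],[0,0,0,0,0,2,0],[0,0,0,0,0,2,0],[0,0,0,0,0,2,0],[0,0,0,0,0,2,0],[0,0,0,0,0,2,0],[0,0,0,0,0,2,0],[0,0,0,0,0,2,0],[0,0,0,0,0,2,0]])

```text
time: 3.7
tool_pos: [0.4868, -0.1723, 0.2458]
tool_rot: [2.46, -0.282, 1.341]
contact_force: [0.1, -0.0, -0.2]
opening: 0.0005
grip_force: 0.0
```

```bash
sed -i 's/return np.c_\[np.cross(y,z),y,z\]/return np.c_[-np.cross(y,z),-y,z]/' h.py
python3 - <<'E'
from h import *
st()
print(row((.485,-.176,.242),.12,42))
E
```

```text
t 3.7 pos [ 0.4868 -0.1723  0.2458] psi 0.101 tilt 41.8 yz 0.605 F [ 0.1 -0.  -0.2] q [-0.87  0.03  2.07  0.88  0.79 -1.1 ] open 0.0005
[-0.493, -0.234, 0.142, 0.009, 0.011, 1.125]
```

Request:
play_rows(rows=[[-0.5,-0.2,0.1,0.01,0.01,0.4,0],[-0.5,-0.2,0.1,0.01,0.01,0.8,0],[-0.5,-0.2,0.1,0.01,0.01,1.12,0],[-0.5,-0.2,0.1,0.01,0.01,1.12,0],[-0.5,-0.2,0.1,0.01,0.01,1.12,0],[-0.5,-0.2,0.1,0.01,0.01,1.12,0],[-0.5,-0.2,0.1,0.01,0.01,1.12,0],[-0.5,-0.2,0.1,0.01,0.01,1.12,0],[-0.5,-0.2,0.1,0.01,0.01,1.12,0],[-0.5,-0.2,0.1,0.01,0.01,1.12,0]])

```text
time: 4.7
tool_pos: [0.485, -0.1775, 0.2424]
tool_rot: [3.135, -0.732, 0.129]
contact_force: [-0.2, -0.6, -0.2]
opening: 0.0005
grip_force: 0.0
```

Run:
```python
from h import *
st()
print(row((.556,-.166,.165),.13,42))
```

```text
t 4.7 pos [ 0.485  -0.1775  0.2424] psi 0.119 tilt 41.9 yz 0.005 F [-0.2 -0.6 -0.2] q [-0.89  0.05  2.07  0.9   0.81 -0.02] open 0.0005
[0.178, -0.294, 10.555, 0.007, 0.002, -0.0]
```

Request:
play_rows(rows=[[0.2,-0.3,3,0,0,0,0],[0.2,-0.3,5.5,0,0,0,0],[0.2,-0.3,7,0,0,0,0],[0.2,-0.3,8,0,0,0,0],[0.2,-0.3,8.6,0,0,0,0],[0.2,-0.3,9,0,0,0,0],[0.2,-0.3,9,0,0,0,0]])

```text
time: 5.4
tool_pos: [0.5459, -0.1681, 0.1766]
tool_rot: [3.138, -0.732, 0.124]
contact_force: [0.9, -0.6, -0.5]
opening: 0.0004
grip_force: 0.0
```

Run:
```python
from h import *
st()
p,d=shot('side','s2'); q,e=shot('top','t2')
a=cv2.resize(p[160:260,190:290],(450,450),interpolation=cv2.INTER_CUBIC); 
b=cv2.resize(q[200:300,300:400],(340,340),interpolation=cv2.INTER_CUBIC); c=np.zeros((450,790,3),np.uint8); c[:,:450]=a; c[:340,450:]=b
cv2.imwrite('pics/c3.png',c[:,:,::-1])
print(row((.556,-.166,.165),.13,42))
```

```text
t 5.4 pos [ 0.5459 -0.1681  0.1766] psi 0.118 tilt 41.9 yz 0.003 F [ 0.9 -0.6 -0.5] q [-0.75  0.24  2.07  1.09  0.61 -0.16] open 0.0004
[-0.032, -0.114, 1.586, 0.008, 0.001, -0.004]
```

View pics/c3.png

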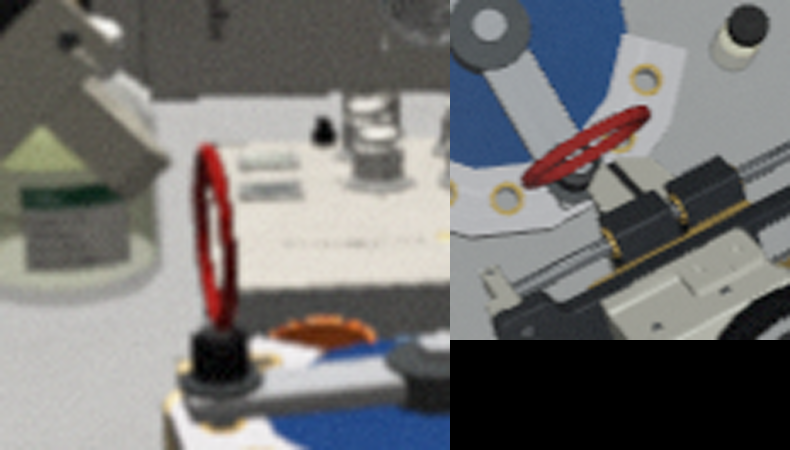

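Run:
```python
from h import *
s=robot.observe(); R=rot(s['tool_rot'])
for n,f,(u0,u1,v0,v1) in [('side','s2',(190,290,160,260)),('top','t2',(300,400,200,300))]:
    im=cv2.imread(f'pics/{f}.png').astype(int); D=np.load(f'pics/{f}.npy')
    v,u=np.mgrid[v0:v1,u0:u1]; v=v.ravel();u=u.ravel(); k=D[v,u]>0; u=u[k];v=v[k]
    w=world(n,np.c_[u,v],D[v,u]); c=im[v,u]
    l=(w-s['tool_pos'])@R*1000
    g=(abs(l[:,0])<20)&(abs(l[:,1])<30)&(l[:,2]>-40)&(l[:,2]<40)&~((c[:,2]>70)&(c[:,1]<50))
    print(n,'tool-frame finger pts mm: max z',np.sort(l[g][:,2])[-5:].round(1)); 
    for lo in range(-40,40,8):
        q=l[g&(l[:,2]>=lo)&(l[:,2]<lo+8)]
        if len(q): print(lo,len(q),q.min(0).round(0),q.max(0).round(0))
    r=(c[:,2]>90)&(c[:,1]<60)&(c[:,0]<70)&(abs(w[:,0]-.555)<.03)&(abs(w[:,1]+.166)<.05)&(w[:,2]>.12)&(w[:,2]<.23)
    print('ring',r.sum(),w[r].min(0).round(3),w[r].max(0).round(3))
```

```text
side tool-frame finger pts mm: max z [37.9 38.2 38.5 39.8 40. ]
-40 72 [-11. -16. -40.] [ 11.  21. -32.]
-32 58 [-10.  -9. -32.] [ 11.  19. -24.]
-24 44 [-11.  -9. -24.] [ 11.  13. -17.]
-8 11 [ 13. -21.  -7.] [18. 27. -0.]
0 22 [  6. -30.   0.] [19. 30.  7.]
8 10 [ -1. -30.   8.] [ 10. -25.  16.]
16 6 [ -3. -30.  16.] [  1. -29.  24.]
24 11 [-16. -29.  24.] [ -6. -21.  31.]
32 22 [-20. -26.  32.] [-10.  30.  40.]
ring 90 [ 0.552 -0.205  0.133] [ 0.565 -0.138  0.201]
top tool-frame finger pts mm: max z [36.9 37.4 37.6 38.  40. ]
-40 62 [ -2. -20. -40.] [ 13.  14. -32.]
-32 54 [  4. -20. -32.] [ 13.  14. -24.]
-24 20 [  7. -10. -24.] [ 12.   8. -18.]
-16 1 [20.  3. -9.] [20.  3. -9.]
-8 3 [ 18. -29.  -4.] [ 20. -25.  -0.]
0 4 [ 15. -30.   1.] [19. 24.  4.]
8 2 [ 2. 28. 13.] [ 2. 29. 15.]
24 5 [-18. -28.  26.] [-10.  27.  32.]
32 11 [-20.  -0.  33.] [-12.  22.  40.]
ring 247 [ 0.549 -0.199  0.124] [ 0.564 -0.13   0.203]
```

Side crop: the fingertip shows at crop (165,160), short of the ring at (215,235). The depth puts the tip about 17 mm behind the reported TCP, where the text says 17 mm ahead. I'll check with a fresh frame.

```bash
cat >> h.py <<'E'
def tip(f):
    s=robot.observe(); R=rot(s['tool_rot'])
    for n,b in [('side',(170,300,140,260)),('top',(300,420,190,310))]:
        im,D=shot(n,f+n); im=im.astype(int); u0,u1,v0,v1=b
        v,u=[a.ravel() for a in np.mgrid[v0:v1,u0:u1]]; k=D[v,u]>0; u,v=u[k],v[k]
        w=world(n,np.c_[u,v],D[v,u]); c=im[v,u]; l=(w-s['tool_pos'])@R*1000
        g=(abs(l[:,0])<15)&(abs(l[:,1])<24)&(abs(l[:,2])<40)&(c.max(1)-c.min(1)<40)
        print(n,[(lo,int((g&(l[:,2]>=lo)&(l[:,2]<lo+5)).sum())) for lo in range(-40,40,5)])
        r=(c[:,0]>90)&(c[:,1]<60)&(c[:,2]<70)&(w[:,2]>.12)&(w[:,2]<.24)&(abs(w[:,0]-.56)<.05)&(abs(w[:,1]+.18)<.08)
        w=w[r]; cc=w[:,:2]-w[:,:2].mean(0); a=np.linalg.svd(cc,full_matrices=False)[2][0]
        print(' ring',r.sum(),w.min(0).round(3),w.max(0).round(3),'mid',((w.min(0)+w.max(0))/2).round(4),'normal yaw',np.arctan(-a[0]/a[1]).round(3))
E
python3 - <<'E'
from h import *
st(); tip('a'); st()
E
```

```text
t 5.5 pos [ 0.5459 -0.1683  0.177 ] psi 0.117 tilt 41.9 yz 0.003 F [0.4 0.2 1.3] q [-0.75  0.24  2.07  1.09  0.61 -0.16] open 0.0009
side [(-40, 44), (-35, 40), (-30, 34), (-25, 32), (-20, 20), (-15, 0), (-10, 0), (-5, 3), (0, 2), (5, 0), (10, 0), (15, 0), (20, 0), (25, 0), (30, 0), (35, 0)]
 ring 94 [ 0.552 -0.205  0.133] [ 0.565 -0.138  0.201] mid [ 0.5586 -0.1712  0.1666] normal yaw 0.152
top [(-40, 41), (-35, 37), (-30, 38), (-25, 17), (-20, 5), (-15, 0), (-10, 0), (-5, 0), (0, 0), (5, 0), (10, 0), (15, 0), (20, 0), (25, 0), (30, 1), (35, 0)]
 ring 244 [ 0.549 -0.198  0.125] [ 0.564 -0.131  0.204] mid [ 0.5565 -0.1644  0.1645] normal yaw 0.159
t 5.6 pos [ 0.5458 -0.1684  0.1771] psi 0.117 tilt 41.9 yz 0.003 F [ 0.2  0.3 -0.5] q [-0.75  0.24  2.07  1.09  0.61 -0.16] open 0.0007
```

Run:
```python
from h import *
s=robot.observe(); R=rot(s['tool_rot'])
for n,f in (('side','aside'),('top','atop')):
    D=np.load(f'pics/{f}.npy'); v,u=np.nonzero(D>0); w=world(n,np.c_[u,v],D[v,u]); l=(w-s['tool_pos'])@R*1000
    for lo in range(-130,-10,8):
        q=l[(abs(l[:,0])<60)&(abs(l[:,1])<110)&(l[:,2]>=lo)&(l[:,2]<lo+8)]
        if len(q): print(n,lo,len(q),np.percentile(q,[2,98],axis=0).round(0)[:,:2].tolist())
```

```text
side -130 530 [[-31.0, -78.0], [37.0, 97.0]]
side -122 359 [[-33.0, -70.0], [38.0, 97.0]]
side -114 297 [[-34.0, -81.0], [37.0, 95.0]]
side -106 313 [[-34.0, -80.0], [37.0, 92.0]]
side -98 293 [[-33.0, -79.0], [37.0, 90.0]]
side -90 250 [[-33.0, -79.0], [36.0, 89.0]]
side -82 2 [[-32.0, 84.0], [-28.0, 87.0]]
side -74 9 [[-9.0, 19.0], [9.0, 23.0]]
side -66 67 [[-10.0, 0.0], [11.0, 22.0]]
side -58 70 [[-10.0, -14.0], [11.0, 21.0]]
side -50 72 [[-10.0, -12.0], [11.0, 20.0]]
side -42 70 [[-10.0, -10.0], [11.0, 20.0]]
side -34 60 [[-10.0, -8.0], [11.0, 20.0]]
side -26 50 [[-11.0, -7.0], [11.0, 14.0]]
side -18 12 [[-9.0, -3.0], [23.0, 6.0]]
top -130 2413 [[-34.0, -96.0], [36.0, 91.0]]
top -122 444 [[-20.0, -97.0], [38.0, 87.0]]
top -114 470 [[-17.0, -91.0], [38.0, 86.0]]
top -106 586 [[-26.0, -84.0], [38.0, 79.0]]
top -98 276 [[-24.0, -89.0], [38.0, 81.0]]
top -90 69 [[5.0, -89.0], [37.0, 83.0]]
top -82 3 [[2.0, -33.0], [7.0, -32.0]]
top -74 2 [[10.0, 5.0], [12.0, 5.0]]
top -66 5 [[11.0, 4.0], [12.0, 7.0]]
top -58 37 [[9.0, -20.0], [13.0, 15.0]]
top -50 69 [[8.0, -20.0], [13.0, 14.0]]
top -42 66 [[5.0, -20.0], [13.0, 14.0]]
top -34 57 [[8.0, -18.0], [12.0, 13.0]]
top -26 31 [[9.0, -12.0], [13.0, 10.0]]
top -18 24 [[21.0, -15.0], [26.0, 8.0]]
```

Both cameras show the whole gripper 33 mm behind the reported TCP along tool z: the body starts at -83 where -49 is expected, and the tip is at -16.5. I'll treat the real tip as reported TCP z -16.5 mm and steer by the images.

Run:
```python
from h import *
st(); print(row((.578,-.164,.141),.13,42))
```

```text
t 5.6 pos [ 0.5458 -0.1684  0.1771] psi 0.117 tilt 41.9 yz 0.003 F [ 0.2  0.3 -0.5] q [-0.75  0.24  2.07  1.09  0.61 -0.16] open 0.0007
[0.003, -0.064, 4.854, 0.009, 0.001, -0.004]
```

Request:
play_rows(rows=[[0,-0.1,1,0,0,0,0],[0,-0.1,2,0,0,0,0],[0,-0.1,2.6,0,0,0,0],[0,-0.1,3.2,0,0,0,0],[0,-0.1,3.6,0,0,0,0],[0,-0.1,4,0,0,0,0],[0,-0.1,4.3,0,0,0,0],[0,-0.1,4.3,0,0,0,0]])

```text
time: 6.4
tool_pos: [0.5744, -0.1636, 0.1443]
tool_rot: [3.138, -0.731, 0.124]
contact_force: [-1.2, -0.5, -0.7]
opening: 0.001
grip_force: 0.0
```

Run:
```python
from h import *
st(); tip('b')
p=cv2.imread('pics/bside.png');q=cv2.imread('pics/btop.png')
a=cv2.resize(p[160:260,190:290],(450,450),interpolation=cv2.INTER_CUBIC); 
b=cv2.resize(q[200:300,300:400],(340,340),interpolation=cv2.INTER_CUBIC); c=np.zeros((450,790,3),np.uint8); c[:,:450]=a; c[:340,450:]=b
cv2.imwrite('pics/c4.png',c)
```

```text
t 6.4 pos [ 0.5744 -0.1636  0.1443] psi 0.119 tilt 41.9 yz 0.002 F [-1.2 -0.5 -0.7] q [-0.69  0.33  2.05  1.22  0.54 -0.26] open 0.001
side [(-40, 37), (-35, 28), (-30, 16), (-25, 14), (-20, 9), (-15, 0), (-10, 0), (-5, 0), (0, 0), (5, 0), (10, 0), (15, 0), (20, 0), (25, 0), (30, 0), (35, 0)]
 ring 86 [ 0.554 -0.203  0.133] [ 0.565 -0.146  0.201] mid [ 0.5595 -0.1745  0.1665] normal yaw 0.159
top [(-40, 2), (-35, 0), (-30, 11), (-25, 16), (-20, 4), (-15, 1), (-10, 0), (-5, 0), (0, 0), (5, 0), (10, 0), (15, 0), (20, 0), (25, 0), (30, 0), (35, 4)]
 ring 164 [ 0.549 -0.199  0.135] [ 0.564 -0.131  0.203] mid [ 0.5564 -0.1647  0.169 ] normal yaw 0.159
```

View pics/c4.png

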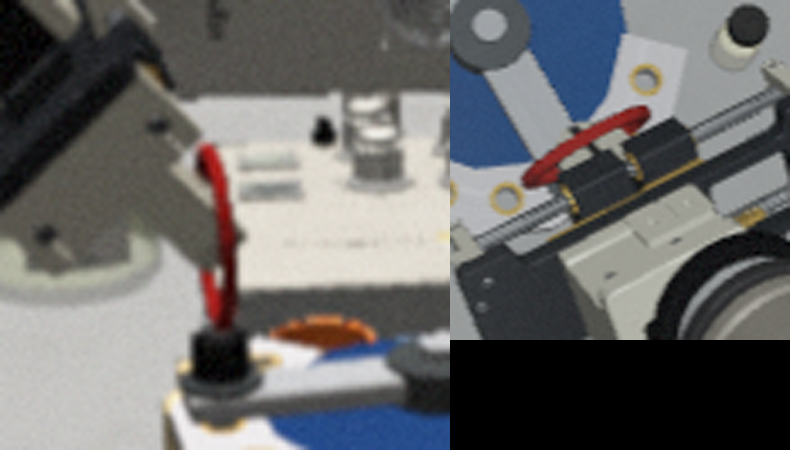

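The tip is through the ring: side crop (240,235), about 10 mm beyond it, with no contact. I'll go 3 mm deeper, then lift gently.

Request:
play_rows(rows=[[0,0,0.3,0,0,0,0],[0.13,0,0.15,0,0,0,0],[0.27,0,0,0,0,0,0],[0.4,0,-0.15,0,0,0,0],[0.53,0,-0.3,0,0,0,0],[0.6,0,-0.37,0,0,0,0],[0.6,0,-0.37,0,0,0,0]])

```text
time: 7.2
tool_pos: [0.5757, -0.1633, 0.1507]
tool_rot: [3.138, -0.73, 0.123]
contact_force: [-1.7, -0.8, -4.9]
opening: 0.0009
grip_force: 2.2
```

Run:
```python
from h import *
st(); tip('c'); st()
```

```text
t 7.2 pos [ 0.5757 -0.1633  0.1507] psi 0.119 tilt 41.8 yz 0.002 F [-1.7 -0.8 -4.9] q [-0.68  0.32  2.04  1.19  0.54 -0.22] open 0.0009
side [(-40, 28), (-35, 23), (-30, 18), (-25, 15), (-20, 9), (-15, 0), (-10, 0), (-5, 0), (0, 0), (5, 0), (10, 0), (15, 0), (20, 0), (25, 0), (30, 0), (35, 0)]
 ring 97 [ 0.554 -0.202  0.133] [ 0.565 -0.139  0.201] mid [ 0.5595 -0.1704  0.1671] normal yaw 0.132
top [(-40, 0), (-35, 10), (-30, 27), (-25, 18), (-20, 4), (-15, 0), (-10, 0), (-5, 0), (0, 0), (5, 0), (10, 0), (15, 0), (20, 0), (25, 0), (30, 0), (35, 0)]
 ring 166 [ 0.536 -0.197  0.137] [ 0.562 -0.129  0.239] mid [ 0.5492 -0.1632  0.1882] normal yaw 0.158
t 7.3 pos [ 0.5758 -0.1633  0.1507] psi 0.119 tilt 41.8 yz 0.002 F [-1.4 -0.3 -4.7] q [-0.68  0.32  2.04  1.19  0.54 -0.22] open 0.0006
```

Contact made at 5 N down, matching the seated spring force. Now lifting about 18 mm.

Request:
play_rows(rows=[[0.2,0,-0.22,0,0,0,0],[0.4,0,-0.45,0,0,0,0],[0.6,0,-0.67,0,0,0,0],[0.8,0,-0.9,0,0,0,0],[1.0,0,-1.1,0,0,0,0],[1.15,0,-1.27,0,0,0,0],[1.25,0,-1.38,0,0,0,0],[1.25,0,-1.38,0,0,0,0]])

```text
time: 8.1
tool_pos: [0.5761, -0.1633, 0.1699]
tool_rot: [3.138, -0.731, 0.124]
contact_force: [-5.0, -0.5, -7.4]
opening: 0.0008
grip_force: 3.8
```

Run:
```python
from h import *
s=st(); tip('d')
# swing waypoints about pivot: rotate tool pose about vertical through pivot (.6425,-.1514)
pv=np.array([.6425,-.1514,0]); R=rot(s['tool_rot'])
for a in (.1,.2,.3,.4):
    Z=rot([0,0,a]); p=pv+Z@(s['tool_pos']-pv)
    print(a,(R.T@(p-s['tool_pos'])*100).round(2), Ro.from_matrix(R.T@Z@R).as_rotvec().round(3))
```

```text
t 8.1 pos [ 0.5761 -0.1633  0.1699] psi 0.119 tilt 41.9 yz 0.003 F [-5.  -0.5 -7.4] q [-0.68  0.29  2.02  1.1   0.57 -0.12] open 0.0008
side [(-40, 31), (-35, 22), (-30, 15), (-25, 19), (-20, 10), (-15, 0), (-10, 0), (-5, 0), (0, 0), (5, 0), (10, 0), (15, 0), (20, 0), (25, 0), (30, 0), (35, 0)]
 ring 107 [ 0.553 -0.201  0.153] [ 0.565 -0.138  0.219] mid [ 0.5587 -0.1695  0.186 ] normal yaw 0.132
top [(-40, 1), (-35, 15), (-30, 27), (-25, 19), (-20, 5), (-15, 0), (-10, 0), (-5, 0), (0, 0), (5, 0), (10, 0), (15, 0), (20, 0), (25, 0), (30, 0), (35, 0)]
 ring 170 [ 0.549 -0.198  0.155] [ 0.563 -0.129  0.222] mid [ 0.5561 -0.1631  0.1884] normal yaw 0.146
0.1 [0.05 0.67 0.05] [ 0.067  0.    -0.074]
0.2 [0.15 1.33 0.14] [ 0.134  0.001 -0.149]
0.3 [0.3  1.97 0.28] [ 0.2    0.001 -0.223]
0.4 [0.5  2.59 0.46] [ 0.267  0.001 -0.298]
```

The ring is up 18–19 mm with a steady force. Swinging to about 0.3 rad first.

Request:
play_rows(rows=[[0.02,0.34,0.02,0.033,0,-0.037,0],[0.05,0.67,0.05,0.067,0,-0.074,0],[0.1,1.0,0.1,0.1,0,-0.112,0],[0.15,1.33,0.14,0.134,0,-0.149,0],[0.22,1.65,0.21,0.167,0,-0.186,0],[0.3,1.97,0.28,0.2,0,-0.223,0],[0.3,1.97,0.28,0.2,0,-0.223,0],[0.3,1.97,0.28,0.2,0,-0.223,0]])

```text
time: 9.0
tool_pos: [0.5825, -0.1838, 0.1692]
tool_rot: [3.137, -0.729, 0.423]
contact_force: [-7.2, -3.0, -8.5]
opening: 0.0007
grip_force: 5.6
```

Run:
```python
from h import *
s=st(); tip('e')
q=cv2.imread('pics/etop.png'); cv2.imwrite('pics/c5.png',cv2.resize(q[100:300,210:410],(600,600),interpolation=cv2.INTER_CUBIC))
```

```text
t 9.0 pos [ 0.5825 -0.1838  0.1692] psi 0.416 tilt 41.8 yz 0.004 F [-7.2 -3.  -8.5] q [-0.79  0.39  1.85  0.96  0.87 -0.28] open 0.0007
side [(-40, 29), (-35, 31), (-30, 14), (-25, 13), (-20, 7), (-15, 0), (-10, 0), (-5, 0), (0, 0), (5, 0), (10, 0), (15, 0), (20, 0), (25, 0), (30, 0), (35, 0)]
 ring 83 [ 0.551 -0.225  0.15 ] [ 0.58  -0.165  0.213] mid [ 0.5659 -0.1951  0.1819] normal yaw 0.437
top [(-40, 6), (-35, 30), (-30, 25), (-25, 18), (-20, 8), (-15, 0), (-10, 0), (-5, 0), (0, 0), (5, 0), (10, 0), (15, 0), (20, 0), (25, 0), (30, 0), (35, 0)]
 ring 157 [ 0.548 -0.22   0.126] [ 0.577 -0.157  0.222] mid [ 0.5627 -0.1884  0.1737] normal yaw 0.438
```

View pics/c5.png

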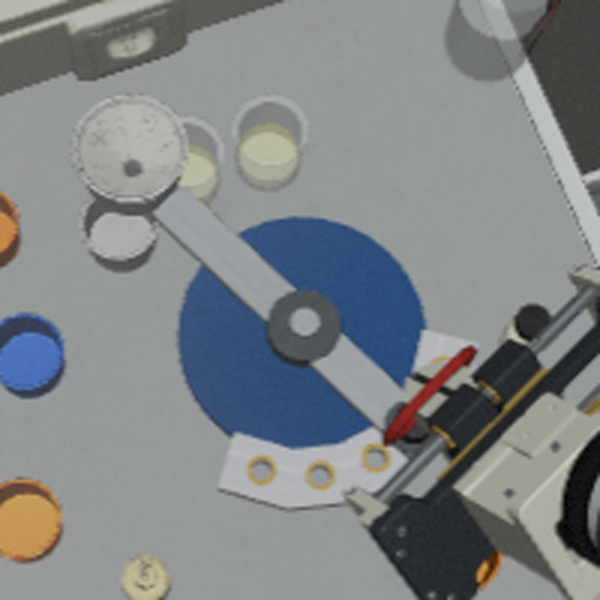

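The arm follows: the funnel at crop (130,150) is approaching the steel cup at (120,232), and the ring is at (430,395). The ring yaw is 0.438 and the target is about 0.557.

Request:
play_rows(rows=[[0.01,0.22,0.01,0.022,0,-0.025,0],[0.03,0.44,0.03,0.045,0,-0.05,0],[0.05,0.67,0.05,0.067,0,-0.074,0],[0.06,0.74,0.06,0.074,0,-0.082,0],[0.06,0.74,0.06,0.074,0,-0.082,0],[0.06,0.74,0.06,0.074,0,-0.082,0]])

```text
time: 9.7
tool_pos: [0.5862, -0.1905, 0.1692]
tool_rot: [3.137, -0.728, 0.534]
contact_force: [-8.0, -4.4, -7.4]
opening: 0.0006
grip_force: 6.0
```

```bash
cat >> h.py <<'E'
def armangle(f):
    "arm's steel strip between pivot and funnel: direction of centreline, from its depth points"
    D=np.load(f'pics/{f}.npy'); im=cv2.imread(f'pics/{f}.png').astype(int); v,u=np.nonzero(D>0); w=world('top',np.c_[u,v],D[v,u]); c=im[v,u]
    r=w[:,:2]-[.6425,-.1514]; d=np.hypot(*r.T); th=np.arctan2(r[:,1],r[:,0])
    k=(d>.03)&(d<.1)&(abs(w[:,2]-.103)<.008)&(abs(th-.35)<.5)&(c.max(1)-c.min(1)<40)
    q=r[k]; a=np.linalg.svd(q-q.mean(0),full_matrices=False)[2][0]
    print('arm',k.sum(),'mean dir',np.arctan2(*q.mean(0)[::-1]).round(4),'axis',np.arctan(a[1]/a[0]).round(4))
E
python3 - <<'E'
from h import *
s=st(); tip('f')
for f in('top0','etop','ftop'): armangle(f)
E
```

```text
t 9.7 pos [ 0.5862 -0.1905  0.1692] psi 0.526 tilt 41.7 yz 0.004 F [-8.  -4.4 -7.4] q [-0.81  0.43  1.77  0.9   0.97 -0.32] open 0.0006
side [(-40, 9), (-35, 25), (-30, 13), (-25, 14), (-20, 6), (-15, 0), (-10, 0), (-5, 0), (0, 0), (5, 0), (10, 0), (15, 0), (20, 0), (25, 0), (30, 0), (35, 0)]
 ring 65 [ 0.556 -0.233  0.15 ] [ 0.588 -0.178  0.209] mid [ 0.5722 -0.2055  0.1793] normal yaw 0.555
top [(-40, 10), (-35, 32), (-30, 35), (-25, 23), (-20, 5), (-15, 0), (-10, 0), (-5, 0), (0, 0), (5, 0), (10, 0), (15, 0), (20, 0), (25, 0), (30, 0), (35, 0)]
 ring 148 [ 0.55  -0.227  0.126] [ 0.586 -0.167  0.222] mid [ 0.5679 -0.1972  0.1738] normal yaw 0.543
arm 533 mean dir 0.1633 axis 0.1295
arm 562 mean dir 0.4314 axis 0.4398
arm 555 mean dir 0.5343 axis 0.5743
```

The arm is now at about 0.37–0.385. I'll nudge 0.02 further, then lower. If the pin rides the plate, the force will vanish around z≈0.16 instead of 0.15.

Request:
play_rows(rows=[[0,0.07,0,0.007,0,-0.008,0],[0,0.13,0,0.013,0,-0.015,0],[0,0.13,0,0.013,0,-0.015,0],[-0.15,0.13,0.17,0.013,0,-0.015,0],[-0.3,0.13,0.34,0.013,0,-0.015,0],[-0.45,0.13,0.5,0.013,0,-0.015,0],[-0.6,0.13,0.67,0.013,0,-0.015,0],[-0.75,0.13,0.84,0.013,0,-0.015,0],[-0.9,0.13,1.0,0.013,0,-0.015,0],[-0.9,0.13,1.0,0.013,0,-0.015,0]])

```text
time: 10.8
tool_pos: [0.5869, -0.1915, 0.156]
tool_rot: [3.136, -0.728, 0.554]
contact_force: [-8.1, -5.0, -6.0]
opening: 0.0006
grip_force: 5.5
```

Run:
```python
from h import *
s=st(); tip('g'); armangle('gtop')
```

```text
t 10.8 pos [ 0.5869 -0.1915  0.156 ] psi 0.546 tilt 41.7 yz 0.004 F [-8.1 -5.  -6. ] q [-0.81  0.46  1.77  0.91  0.96 -0.36] open 0.0006
side [(-40, 0), (-35, 15), (-30, 11), (-25, 10), (-20, 7), (-15, 0), (-10, 0), (-5, 0), (0, 0), (5, 0), (10, 0), (15, 0), (20, 0), (25, 0), (30, 0), (35, 0)]
 ring 70 [ 0.556 -0.233  0.137] [ 0.589 -0.179  0.192] mid [ 0.5725 -0.2064  0.1646] normal yaw 0.562
top [(-40, 6), (-35, 34), (-30, 28), (-25, 23), (-20, 5), (-15, 0), (-10, 0), (-5, 0), (0, 0), (5, 0), (10, 0), (15, 0), (20, 0), (25, 0), (30, 0), (35, 0)]
 ring 146 [ 0.55  -0.228  0.125] [ 0.588 -0.169  0.208] mid [ 0.569  -0.1986  0.1666] normal yaw 0.558
arm 556 mean dir 0.5518 axis 0.595
```

Still carrying 6 N with the ring only about 5 mm above its seated height, so the pin is entering the hole. Lowering the rest.

Request:
play_rows(rows=[[-0.15,0,0.17,0,0,0,0],[-0.3,0,0.34,0,0,0,0],[-0.45,0,0.5,0,0,0,0],[-0.6,0,0.67,0,0,0,0],[-0.7,0,0.78,0,0,0,0],[-0.7,0,0.78,0,0,0,0]])

```text
time: 11.5
tool_pos: [0.5883, -0.1907, 0.1471]
tool_rot: [3.135, -0.732, 0.555]
contact_force: [-0.6, -0.4, 0.1]
opening: 0.0005
grip_force: 0.2
```

Run:
```python
from h import *
s=st(); tip('h'); armangle('htop'); s=st()
```

```text
t 11.5 pos [ 0.5883 -0.1907  0.1471] psi 0.545 tilt 41.9 yz 0.005 F [-0.6 -0.4  0.1] q [-0.81  0.47  1.78  0.93  0.95 -0.39] open 0.0005
side [(-40, 0), (-35, 11), (-30, 7), (-25, 10), (-20, 6), (-15, 0), (-10, 0), (-5, 0), (0, 0), (5, 0), (10, 0), (15, 0), (20, 0), (25, 0), (30, 0), (35, 0)]
 ring 60 [ 0.557 -0.233  0.132] [ 0.591 -0.184  0.184] mid [ 0.5738 -0.2088  0.1583] normal yaw 0.566
top [(-40, 15), (-35, 40), (-30, 31), (-25, 23), (-20, 6), (-15, 0), (-10, 0), (-5, 0), (0, 0), (5, 0), (10, 0), (15, 0), (20, 0), (25, 0), (30, 0), (35, 0)]
 ring 136 [ 0.55  -0.227  0.137] [ 0.587 -0.169  0.204] mid [ 0.5686 -0.198   0.1704] normal yaw 0.561
arm 553 mean dir 0.5518 axis 0.6001
t 11.6 pos [ 0.588  -0.1904  0.1468] psi 0.546 tilt 41.9 yz 0.004 F [ 0.5 -0.4  0.4] q [-0.81  0.48  1.78  0.93  0.95 -0.39] open 0.0007
```

Seated: ring top at 0.204, zero load. Withdrawing along the finger axis.

Request:
play_rows(rows=[[-0.13,0,0.15,0,0,0,0],[-0.13,0,-0.3,0,0,0,0],[-0.13,0,-0.9,0,0,0,0],[-0.13,0,-1.5,0,0,0,0],[-0.13,0,-2.2,0,0,0,0],[-0.13,0,-3,0,0,0,0],[-0.13,0,-4,0,0,0,0],[-0.13,0,-6,0,0,0,0],[-0.13,0,-9,0,0,0,0],[-0.13,0,-12,0,0,0,0],[-0.13,0,-15,0,0,0,0],[-0.13,0,-15,0,0,0,0],[-0.13,0,-15,0,0,0,0]])

```text
time: 12.9
tool_pos: [0.5007, -0.2432, 0.2571]
tool_rot: [3.137, -0.73, 0.553]
contact_force: [0.1, -0.4, -0.7]
opening: 0.0005
grip_force: 0.0
```

Run:
```python
from h import *
s=st(); tip('i'); armangle('itop')
p=cv2.imread('pics/iside.png');q=cv2.imread('pics/itop.png')
a=cv2.resize(p[150:350,190:390],(400,400),interpolation=cv2.INTER_CUBIC); 
b=cv2.resize(q[110:310,210:410],(400,400),interpolation=cv2.INTER_CUBIC)
cv2.imwrite('pics/c6.png',np.hstack([a,b]))
```

```text
t 12.9 pos [ 0.5007 -0.2432  0.2571] psi 0.546 tilt 41.8 yz 0.004 F [ 0.1 -0.4 -0.7] q [-1.02  0.29  1.72  0.78  1.25 -0.3 ] open 0.0005
side [(-40, 57), (-35, 50), (-30, 38), (-25, 25), (-20, 17), (-15, 0), (-10, 0), (-5, 0), (0, 0), (5, 0), (10, 0), (15, 0), (20, 0), (25, 0), (30, 0), (35, 0)]
 ring 117 [ 0.554 -0.232  0.132] [ 0.591 -0.177  0.201] mid [ 0.5724 -0.2043  0.1661] normal yaw 0.564
top [(-40, 30), (-35, 39), (-30, 35), (-25, 32), (-20, 14), (-15, 0), (-10, 0), (-5, 0), (0, 0), (5, 0), (10, 0), (15, 0), (20, 0), (25, 0), (30, 0), (35, 0)]
 ring 161 [ 0.55  -0.228  0.133] [ 0.587 -0.169  0.204] mid [ 0.5685 -0.1985  0.1683] normal yaw 0.55
arm 550 mean dir 0.5517 axis 0.588
```

View pics/c6.png

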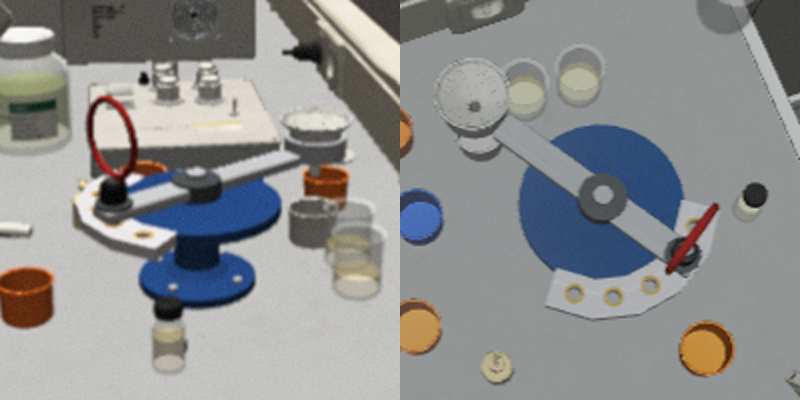

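Final view: the funnel is over the steel cup, at top crop (472,95). The ring spans z 0.132–0.201, as when seated at the start. The vial, weight and both beakers are still standing, and the gripper is clear.

```bash
python3 -c "
from cell import robot
print(robot.hand_in())"
```

```text
the job is handed in; nothing more can be done
None
```

The job is handed in: the arm was swung one hole (+0.4 rad), the pin dropped fully home and the funnel stands locked over the steel cup. The gripper is withdrawn, and the cup, beakers, vial and weight are still standing.

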